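Refit the plug-in module in the sloping bench controller and select the marked setting

TASK

Plug the oblong grey module fully home into the socket of the sloping controller, flush on its face. Then turn the controller's selector knob to the long mark and let go. Leave the square spare module standing where it is.

Things in the scene. Friction and masses are not known exactly. Their poses are not given: they have to be found in the camera images.
- controller: grey desk controller, 262 wide (y) x 143 deep (x), fixed to the table, with a flat face that slopes 30 degrees: low in front (50 mm), high behind (118 mm). Origin: on the table under the middle of the face; the middle of the face is 80 mm above it. x points from front to back (level), z up. Side cheeks stand 3 mm proud of the face
- socket (a point): centre of the mouth of the oblong socket hole, in the plane of the face, on the right half of the face (60 mm right of its middle). Axes: x up the slope, y across the face to the left, z square out of the face (30 degrees from vertical). Hole 63 mm along y x 35 mm along x, 34 mm deep along -z, its edge bevelled
- module: oblong plug-in module, loose, upright on its plug: black plug 32 (x) x 60 (y) x 30 mm tall under a grey cap 42 (x) x 76 (y) x 46 mm tall; 76 mm in all, 110 to 230 g. Origin: centre of the plug's underside; z up through the cap. Fits the socket either way round (module y along socket y); fully home, the cap lies on the face and the origin is 30 mm below the socket's mouth
- spare: the square spare module, same grey and black and same height of 76 mm: plug 44 x 44 mm, cap 52 x 52 mm; does not fit the socket. Origin: centre of its underside; z up. It and the oblong module may stand in each other's place
- selector (a joint): angle (rad) of the black selector knob on the left half of the face (60 mm left of its middle): 0 when the pointer points straight up the slope, growing clockwise as seen facing the panel. It is stiff, stays where it is left, and turns from -1.2 to 1.2. Marks: white dots at -1.05, -0.35 and 1.05; the long white mark at 0.35, just right of straight up
- selector_grip (a point): on the knob's axis, 30 mm out from the face: the height to grip. x: along the bar to its pointer end with the white line (turns with the knob), z: square out of the face. The knob is a bar 56 mm (x) x 16 mm (y), its top 38 mm above the face, on a round skirt 52 mm across and 7 mm high

How it is judged:
On the way, in this order (a step that is already met when the one before it is completed fails the run):
1. the oblong module is plugged fully home in the socket (z of module in the frame of socket below -0.0265 m and angle between the z axis of module and the z axis of socket, either way round below 0.09 rad and angle between the y axis of module and the y axis of socket, either way round below 0.12 rad and distance between module and socket below 0.034 m), for 0.2 s.
2. the selector is turned to the long mark (value of joint selector between 0.2 and 0.5 rad), for 0.2 s.
At the end, for the whole second after the job is handed in: Oblong module in the socket: origin at least 26.5 mm below the mouth and within 34 mm of it (30 mm is home), square to the face within 0.09 rad, along the socket within 0.12 rad, at rest; selector between 0.2 and 0.5 rad (long mark: 0.35); spare upright (all of step 1 and all of step 2 and linear speed of module below 0.01 m/s and angle between spare's own z axis and vertical below 0.1 rad); the robot touches nothing.
It fails at once if the square spare module is pushed away from its place (more than 30 mm) (distance of spare from where it was at the start of the episode above 0.03 m).
It also fails if it takes over 64 s, if anything falls off the work surface, if the arm or the gripper's body presses on something with over 40 N, if the wrist force passes 120 N, or if a joint passes its speed limit or range.

ROBOT

A 6-joint arm with a two-finger parallel gripper is mounted at the origin on a cart in front of the work surface, level with it; the furniture and walls round the work are solid. World frame = base frame: x ahead of the robot, y to its left, z up, the work surface at z = 0. Lengths are in m, angles in rad, forces in N, time in s.
With the tool pointing down it reaches from about 0.3 to 0.775 m from the base axis. Payload 14.6 kg.
Tool frame: the origin (TCP) lies at the very end of the fingers, on their centre line; the grasp point (between the pads) lies 19 mm behind it; z points along the fingers, y is the line along which they close (so a half turn about z gives the same grasp; the last joint's range is limited). The gripper opens to 94 mm and grips with 3 to 60 N. Pads are 16 mm wide; open, the fingers measure 119 mm over their backs; the gripper's body (75 mm by 177 mm) begins 78 mm behind the grasp point.
Start: joints at [1.113, 0.3, 1.521, -0, 1.321, -0.067], TCP at [0.21, 0.509, 0.172] pointing down, gripper open.
Joint ranges: [-3.03, 3.03], [-0.79, 2.21], [0.23, 2.52], [-1.04, 4.18], [0, 3.07], [-2.55, 2.55]. Speed limits (rad/s): [2.22, 2.22, 2.57, 3.14, 3.14, 3.14].

INTERFACE

Orientations are given as [roll, pitch, yaw] about the fixed x, y, z axes, in that order (R = Rz(yaw) Ry(pitch) Rx(roll)).
In Python, from station import ctrl gives the robot as it stands. The module is installed in compiled form; this text tells all that it offers.
- The arm moves only by the tool step_arm, never from a script. Its argument "deltas" is a list of rows, each an object with "dp": the shift along the tool's x, y, z scaled (see below), a list of three; "twist": the turn about the tool's z scaled (see below). In form: [{"dp": [tx, ty, tz], "twist": twist}, ...]. A call has 1 to 12 rows; each row shifts and turns the commanded pose from where the row before left it, along the tool's axes as they then stand; what a row does not reach is not made up. The controller multiplies each number of a shift by 0.04 m and each number of a turn by 4 degrees. A row lasts 1/10 s, in which the tool goes at most 50 mm and 8.59 degrees, less where a joint would pass 70% of its speed; a pose out of reach is approached as far as the arm can. A call with a number of a shift or a turn outside -1 to 1 is refused whole. A call with a gripper value outside its range is refused whole. "gripper" is the opening, from -1 (shut) to 1 (fully open), set as the call begins (left out, the last holds). The fingers move at their own pace and stop on an object; "squeeze" is the grip in N (left out, the last holds). Time passes only in rows, so rows that do not move let the fingers close. It gives the time, the measured TCP pose, the force, the opening and the grip force at its end, in the units of the state.
- ctrl.get_obs(): the state, without advancing time (a new reading comes with each control period).
- ctrl.camera(name): name is "scene" or "top" or "wrist"; returns (picture, depth): 480x640x3 uint8, red, green, blue; 480x640 float32, m along the optical axis (not along the pixel's ray), 0 where there is no reading.
- ctrl.get_calibration(name): a dict with "fx", "fy", "cx", "cy" (pixels), "distortion" ([k1, k2, p1, p2, k3] as OpenCV has them; the pictures are not rectified), "world_to_cam" (4x4, takes a point from world to camera coordinates); the wrist camera has in their place "hand_eye" (4x4, takes a point from camera to tool coordinates, whose origin is the TCP and whose axes are the flange's). Camera axes: x right, y down, z forward; pixel columns grow to the right and rows downward; lengths in m; the calibration is good to about 2 mm. A picture is of the moment at which its call begins: read the wrist's pose just before it. get_calibration takes no time and is no camera call.
- ctrl.hand_in(): hands the job in; it is judged then, once.
Trained networks look in the newest picture that a camera, given by its name, has taken for a name from the list of things; names that differ only in an ending like _2 or _b are one class to them, and where a whole thing is asked for, a point or a joint stands for the part that bears it (a point fixed in the world has none). Each returns a list of dicts, best first, with "conf" (0 to 1); they miss things now and then, are a little off and sometimes report something else, mostly with a low value. They report only what shows in the picture. A call takes as long as a camera call.
- ctrl.spot_in(camera, label): "rect" ([left, top, right, bottom] as shares, 0 to 1, of the picture: columns of its width, rows of its height, round what is visible of it).
- ctrl.cut_out(camera, label): "pixels" (480x640 bool, what is visible of it) and "rect" ([left, top, right, bottom] as shares, 0 to 1, of the picture: columns of its width, rows of its height, round what is visible of it).
The state is a dict: "time_s": time; "qpos": joint angles; "joint_vel": joint speeds; "tau": joint torques, N m; "ee_pos": TCP position; "eef_rot": TCP orientation; "force": force on the tool from outside, world axes, zero at the start; "moment": the same for the moment, N m; "grip_width": finger opening in m; "grip_force": force on a finger pad.
Only numpy, scipy, OpenCV 4.12 (cv2) and the standard library are available. Lean on these libraries where they do the work, as an engineer would, in place of code of your own. Each camera call takes 0.05 s, during which the arm holds its last target. There are 200 camera calls.

## Working session

There is one attempt and no reset: what is moved stays moved. The work goes in short steps, Python scripts to look and compute and a tool call to move; the robot and the scene stay as the last step left them, time stands still between calls to the robot, and variables do not carry over. Pictures are saved under pics/ and viewed, at most 10 in all, crops included, and the job is handed in when it is done.

Besides the shell and the picture viewer there is one more tool, called after ">>>" in YAML: its name, and indented under it one key for each argument. step_arm: Moves the arm, as the interface text tells. Its arguments: {"type":"object","properties":{"deltas":{"type":"array"},"gripper":{"type":"number"},"squeeze":{"type":"number"}},"required":["deltas"]}

```bash
mkdir -p pics
cat > h.py <<'E'
import numpy as np, cv2
from station import ctrl
def cal(n):
    c=ctrl.get_calibration(n); K=np.array([[c['fx'],0,c['cx']],[0,c['fy'],c['cy']],[0,0,1]]); return c,K,np.array(c['distortion'])
def c2w(n,obs=None):
    c,_,_=cal(n)
    if 'world_to_cam' in c: return np.linalg.inv(np.array(c['world_to_cam']))
    from scipy.spatial.transform import Rotation as R
    T=np.eye(4); T[:3,:3]=R.from_euler('xyz',obs['eef_rot']).as_matrix(); T[:3,3]=obs['ee_pos']
    return T@np.array(c['hand_eye'])
def pts(n,depth,mask,obs=None):
    c,K,D=cal(n); v,u=np.nonzero(mask&(depth>0)); z=depth[v,u].astype(float)
    r=cv2.undistortPoints(np.stack([u,v],1).astype(float).reshape(-1,1,2),K,D).reshape(-1,2)
    P=np.c_[r*z[:,None],z]; T=c2w(n,obs); return P@T[:3,:3].T+T[:3,3]
def proj(n,P,obs=None):
    c,K,D=cal(n); T=np.linalg.inv(c2w(n,obs)); rv,_=cv2.Rodrigues(T[:3,:3])
    return cv2.projectPoints(np.array(P,float).reshape(-1,1,3),rv,T[:3,3],K,D)[0].reshape(-1,2)
E
python3 - <<'E'
from h import *
o=ctrl.get_obs(); print(o)
for n in ['scene','top']:
    im,d=ctrl.camera(n); cv2.imwrite(f'pics/{n}0.png',im[:,:,::-1]); np.save(f'{n}_d.npy',d)
    print(n,c2w(n).round(3).tolist())
    for l in ['controller','module','spare','selector','socket']:
        for r in ctrl.cut_out(n,l)[:3]:
            P=pts(n,d,r['pixels']); 
            print(l,round(r['conf'],2),(np.array(r['rect'])*[640,480,640,480]).round(),P.shape, np.percentile(P,[2,50,98],axis=0).round(3).tolist() if len(P) else '')
E
```

```text
{'time_s': 0.0, 'qpos': array([ 1.11342310e+00,  3.00491896e-01,  1.52159928e+00,  1.73926702e-05,
        1.32070352e+00, -6.66342295e-02]), 'joint_vel': array([ 0.00109495, -0.00201551,  0.0012378 , -0.00036249,  0.0019635 ,
       -0.00143494]), 'tau': array([-5.88295225e-04, -5.31806874e+01, -3.52731049e+01,  7.08709541e-02,
        2.44980451e-02, -6.70662280e-05]), 'ee_pos': array([0.20935664, 0.50825815, 0.17106725]), 'eef_rot': array([-3.14039441e+00, -9.68465255e-05,  2.75084928e+00]), 'force': array([-0.1954086 , -0.42286858,  0.9515126 ]), 'moment': array([0.00878684, 0.00200634, 0.03612533]), 'grip_force': 0.0, 'grip_width': 0.09413531705668846}
scene [[0.918, -0.271, 0.29, 0.228], [-0.396, -0.591, 0.703, -0.765], [-0.019, -0.76, -0.65, 0.751], [0.0, 0.0, 0.0, 1.0]]
controller 0.89 [274. 158. 380. 266.] (6771, 3) [[0.496, -0.043, 0.005], [0.583, 0.064, 0.069], [0.665, 0.216, 0.119]]
spare 0.87 [413. 299. 449. 346.] (1371, 3) [[0.602, -0.335, 0.0], [0.621, -0.32, 0.065], [0.661, -0.275, 0.078]]
socket 0.79 [280. 164. 375. 246.] (4229, 3) [[0.507, -0.025, 0.044], [0.577, 0.
[... 257 characters left out ...]
59, 0.22, 0.12]]
module 0.97 [404. 285. 444. 313.] (770, 3) [[0.408, -0.332, 0.046], [0.436, -0.294, 0.076], [0.464, -0.258, 0.08]]
spare 0.68 [411. 198. 439. 229.] (729, 3) [[0.603, -0.336, 0.001], [0.625, -0.307, 0.075], [0.657, -0.283, 0.08]]
selector 0.85 [203. 229. 231. 254.] (488, 3) [[0.538, 0.123, 0.069], [0.557, 0.147, 0.101], [0.582, 0.173, 0.12]]
selector 0.44 [180. 199. 309. 275.] (6738, 3) [[0.509, -0.027, 0.044], [0.577, 0.092, 0.08], [0.644, 0.212, 0.113]]
socket 0.83 [182. 198. 308. 274.] (6634, 3) [[0.509, -0.026, 0.044], [0.577, 0.093, 0.08], [0.643, 0.211, 0.113]]
socket 0.6 [202. 231. 236. 252.] (458, 3) [[0.538, 0.123, 0.074], [0.556, 0.147, 0.103], [0.581, 0.172, 0.12]]
```

Run:
```python
import cv2,numpy as np
a=cv2.imread('pics/top0.png')[170:330,160:460]; a=cv2.resize(a,(780,416),interpolation=cv2.INTER_CUBIC)
cv2.imwrite('pics/topc.png',a)
```

```text
(no output)
```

View pics/scene0.png

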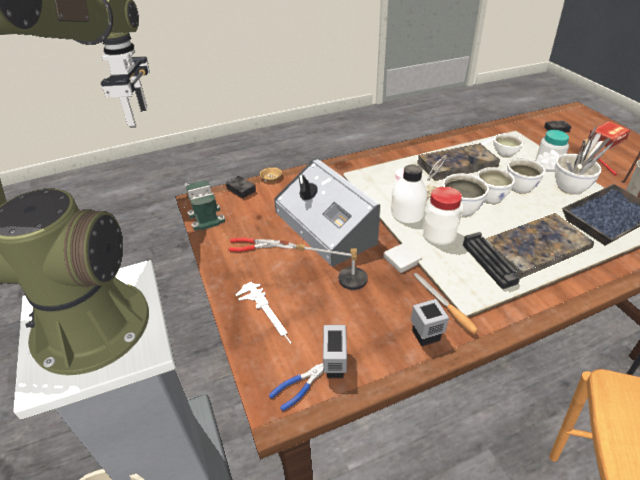

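View pics/topc.png

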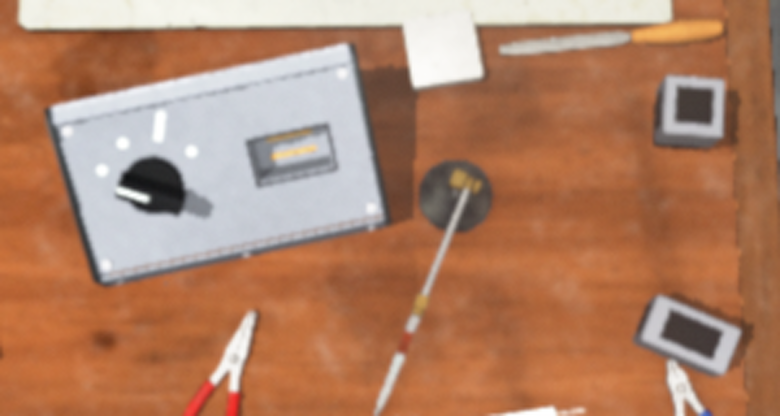

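```bash
cat > m.py <<'E'
from h import *
n='top'; im=cv2.imread('pics/top0.png'); d=np.load('top_d.npy')
P=np.full((480,640,3),np.nan); m=d>0; P[m]=pts(n,d,m)
# face plane
pf=P[198:276,180:310].reshape(-1,3); pf=pf[(pf[:,2]>.045)&(pf[:,2]<.116)]
best=None; rng=np.random.default_rng(0)
for _ in range(300):
    a,b,c=pf[rng.choice(len(pf),3,False)]; nn=np.cross(b-a,c-a); nn/=np.linalg.norm(nn)+1e-12
    k=abs((pf-a)@nn)<.0025
    if best is None or k.sum()>best.sum(): best=k
q=pf[best]; c=q.mean(0); nn=np.linalg.svd(q-c,full_matrices=False)[2][2]; nn*=np.sign(nn[2])
print('normal',nn.round(3),'tilt',np.degrees(np.arccos(nn[2])).round(1),'yaw from normal',np.degrees(np.arctan2(-nn[1],-nn[0])).round(1), len(q))
# level rect of face
r=cv2.minAreaRect((q[:,:2]*1000).astype(np.float32)); print('face rect xy',r)
# module & spare caps top
for nm,(u0,v0,u1,v1) in dict(module=(400,280,450,320),spare=(405,192,445,235)).items():
    s=P[v0:v1,u0:u1].reshape(-1,3); s=s[(s[:,2]>.068)&(s[:,2]<.085)]
    print(nm,len(s),np.median(s[:,2]),cv2.minAreaRect((s[:,:2]*1000).astype(np.float32)))
# obstacles
s=P[200:330,300:400].reshape(-1,3); s=s[(s[:,2]>.02)&(s[:,1]<-.045)]
print('stand',s.min(0),s.max(0))
for v in (.55,.5,.45,.4): 
  k=s[abs(s[:,0]-v)<.02]; print(v,len(k),k[:,1:].min(0) if len(k) else '',k[:,1:].max(0) if len(k) else '')
E
python3 m.py
```

```text
normal [-0.493 -0.103  0.864] tilt 30.3 yaw from normal 11.8 4684
face rect xy ((578.241455078125, 92.92463684082031), (129.68722534179688, 262.976806640625), 11.344717979431152)
module 703 0.07576661196128165 ((436.8963928222656, -298.26898193359375), (76.61626434326172, 42.80530548095703), 65.86576080322266)
spare 548 0.07552969669381437 ((630.1463012695312, -309.9267578125), (52.4223518371582, 53.71698760986328), 85.08487701416016)
stand [ 0.38559335 -0.12556074  0.02000337] [ 0.67090284 -0.04503304  0.13358328]
0.55 128 [-0.12556074  0.02000337] [-0.04503304  0.09487794]
0.5 47 [-0.09978358  0.09338787] [-0.07997698  0.10745919]
0.45 84 [-0.07980607  0.10370902] [-0.0586094   0.12693982]
0.4 52 [-0.06058798  0.11525623] [-0.04608445  0.13358328]
```

>>> step_arm:
  deltas:
    - {"dp": [-0.65, -0.82, 0], "twist": 0.4}
    - {"dp": [-0.65, -0.82, 0], "twist": 0}
    - {"dp": [-0.65, -0.82, 0], "twist": 0}
    - {"dp": [-0.65, -0.82, 0], "twist": 0}
    - {"dp": [-0.65, -0.82, 0], "twist": 0}
    - {"dp": [-0.65, -0.82, 0], "twist": 0}
    - {"dp": [-0.65, -0.82, 0], "twist": 0}
    - {"dp": [-0.65, -0.82, 0], "twist": 0}
    - {"dp": [-0.65, -0.82, 0], "twist": 0}
    - {"dp": [-0.65, -0.82, 0], "twist": 0}
    - {"dp": [-0.65, -0.82, 0], "twist": 0}
    - {"dp": [-0.65, -0.82, 0], "twist": 0}
  gripper: 1

```text
time_s: 1.8
ee_pos: [0.3357, 0.0207, 0.172]
eef_rot: [3.141, 0.001, 2.723]
force: [0.8, 1.3, -0.2]
grip_width: 0.0944
grip_force: 0.0
```

>>> step_arm:
  deltas:
    - {"dp": [-0.65, -0.82, 0], "twist": 0}
    - {"dp": [-0.65, -0.82, 0], "twist": 0}
    - {"dp": [-0.65, -0.82, 0], "twist": 0}
    - {"dp": [-0.65, -0.82, 0], "twist": 0}
    - {"dp": [-0.65, -0.82, 0], "twist": 0}
    - {"dp": [-0.65, -0.82, 0], "twist": 0}
    - {"dp": [-0.65, -0.82, 0], "twist": 0}
    - {"dp": [0, 0, 0], "twist": 0}

```text
time_s: 2.6
ee_pos: [0.4088, -0.2648, 0.171]
eef_rot: [-3.141, -0.001, 2.72]
force: [0.6, 0.6, 0.3]
grip_width: 0.094
grip_force: 0.0
```

```bash
cat >> h.py <<'E'
def go(tx,ty,tz,ang):
    "tool-frame offset (m) and twist(deg) to target xyz and closing-axis world angle"
    o=ctrl.get_obs(); from scipy.spatial.transform import Rotation as R
    M=R.from_euler('xyz',o['eef_rot']).as_matrix(); a=np.degrees(np.arctan2(M[1,1],M[0,1]))
    tw=-((ang-a+90)%180-90); d=M.T@(np.array([tx,ty,tz])-o['ee_pos'])
    print('t',o['time_s'],'ee',o['ee_pos'].round(4),'clos',a.round(2),'q',o['qpos'].round(2),'F',o['force'].round(1),'w',o['grip_width'])
    print('dp units',(d/.04).round(2),'m',d.round(4),'twist units',round(tw/4,2),'toolz',M[:,2].round(3)); return o
E
python3 - <<'E'
from h import *
o=go(.437,-.298,.039,65.9)
im,d=ctrl.camera('wrist'); cv2.imwrite('pics/w1.png',im[:,:,::-1])
for l in ['module','spare']:
  for r in ctrl.cut_out('wrist',l)[:2]:
    p=pts('wrist',d,r['pixels'],o); s=p[(p[:,2]>.068)&(p[:,2]<.085)]
    print(l,r['conf'],len(p),cv2.minAreaRect((s[:,:2]*1000).astype(np.float32)) if len(s)>9 else p.mean(0))
# socket hole from top image
n='top'; d=np.load('top_d.npy'); c=np.array([(247,137),(329,123),(338,172),(258,187)])/2.6+[160,170]
cc,K,D=cal(n); r=cv2.undistortPoints(c.reshape(-1,1,2),K,D).reshape(-1,2); T=c2w(n)
N=np.array([-.5*np.cos(.2),-.5*np.sin(.2),.866]); C=np.array([.578,.093,.080])
for x in r:
    v=T[:3,:3]@[*x,1]; k=((C-T[:3,3])@N)/(v@N); print((T[:3,3]+k*v).round(4))
E
```

```text
t 2.6 ee [ 0.4088 -0.2648  0.171 ] clos 65.84 q [-0.65  0.16  1.69 -0.    1.29 -1.8 ] F [0.6 0.6 0.3] w 0.09400671086604007
dp units [-0.99 -0.47  3.3 ] m [-0.0394 -0.0187  0.132 ] twist units -0.02 toolz [-0.001 -0.    -1.   ]
module 0.61 6011 ((433.45501708984375, -298.0006103515625), (76.17924499511719, 42.293399810791016), 66.05529022216797)
spare 0.55 2736 ((611.0020751953125, -304.5576477050781), (58.39760971069336, 29.917348861694336), 63.336124420166016)
[0.6023 0.0693 0.091 ]
[6.14e-01 4.00e-04 8.98e-02]
[ 0.5762 -0.006   0.0676]
[0.5637 0.0621 0.0684]
```

>>> step_arm:
  deltas:
    - {"dp": [-0.94, -0.49, 0], "twist": 0}
    - {"dp": [0, 0, 0.8], "twist": 0}
    - {"dp": [0, 0, 0.8], "twist": 0}
    - {"dp": [0, 0, 0.8], "twist": 0}
    - {"dp": [0, 0, 0.85], "twist": 0}
    - {"dp": [0, 0, 0], "twist": 0}

```text
time_s: 3.35
ee_pos: [0.4332, -0.292, 0.0386]
eef_rot: [3.14, -0.006, 2.724]
force: [-0.1, -1.1, 0.3]
grip_width: 0.0939
grip_force: 0.0
```

>>> step_arm:
  deltas:
    - {"dp": [0, 0, 0], "twist": 0}
    - {"dp": [0, 0, 0], "twist": 0}
    - {"dp": [0, 0, 0], "twist": 0}
    - {"dp": [0, 0, 0], "twist": 0}
    - {"dp": [0, 0, 0], "twist": 0}
    - {"dp": [0, 0, 0], "twist": 0}
  gripper: -1
  squeeze: 5

```text
time_s: 3.95
ee_pos: [0.4354, -0.2949, 0.0425]
eef_rot: [-3.141, 0.002, 2.723]
force: [0.6, -0.1, 6.5]
grip_width: 0.0495
grip_force: 3.1
```

Run:
```python
from h import *
go(.435,-.298,.041,65.9)
im,d=ctrl.camera('wrist'); cv2.imwrite('pics/w2.png',im[:,:,::-1])
im2,d=ctrl.camera('scene'); c=cv2.resize(im2[270:420,250:450],(640,480))
cv2.imwrite('pics/ws2.png',np.hstack([cv2.resize(im,(400,300)),cv2.resize(c,(400,300))])[:,:,::-1])
```

```text
t 3.95 ee [ 0.4354 -0.2949  0.0425] clos 66.0 q [-0.67  0.39  1.72  0.    1.03 -1.82] F [ 0.6 -0.1  6.5] w 0.04949626062590034
dp units [-0.02 -0.08  0.04] m [-0.0009 -0.003   0.0015] twist units 0.03 toolz [ 0.001 -0.001 -1.   ]
```

View pics/ws2.png

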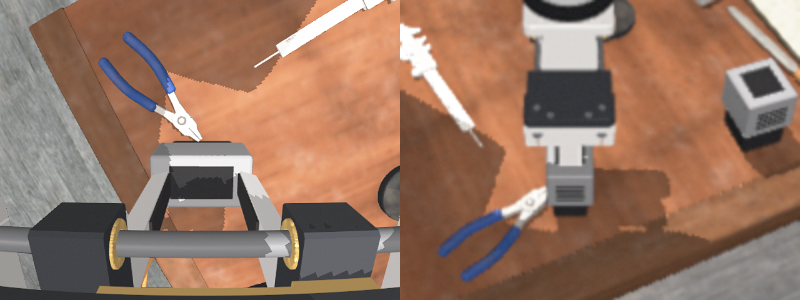

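Run:
```python
import cv2,numpy as np
a=cv2.imread('pics/w2.png')[200:480,100:540]; b=cv2.imread('pics/w1.png')
cv2.imwrite('pics/w2c.png',np.hstack([cv2.resize(a,(440,330)),cv2.resize(b,(360,330))]))
```

```text
(no output)
```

View pics/w2c.png

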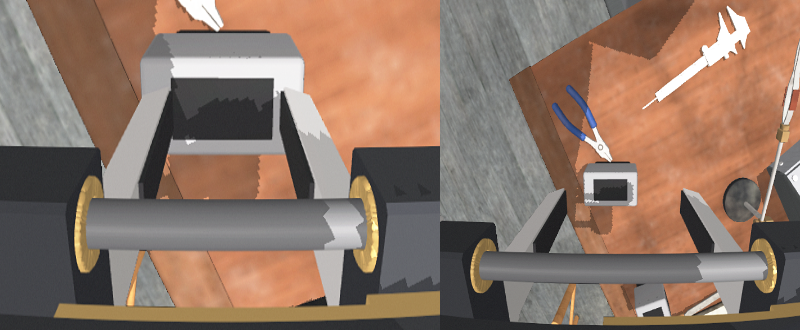

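Run:
```python
from h import *
o=ctrl.get_obs(); im,d=ctrl.camera('wrist')
for l in ['module']:
  for r in ctrl.cut_out('wrist',l)[:1]:
    print(r['conf'],(np.array(r['rect'])*[640,480,640,480]).round()); p=pts('wrist',d,r['pixels'],o); s=p[(p[:,2]>.06)&(p[:,2]<.1)]
    print(len(p),np.percentile(p,[2,50,98],axis=0).round(3)); print(cv2.minAreaRect((s[:,:2]*1000).astype(np.float32)),np.median(s[:,2]))
P=np.zeros((480,640,3)); P[d>0]=pts('wrist',d,d>0,o)
for u,v in [(270,230),(250,240),(380,230),(320,235),(330,270),(320,290),(320,312),(320,325),(255,290),(262,285),(268,300),(385,285),(392,290),(380,300),(400,310),(400,330),(240,330)]: print(u,v,d[v,u].round(3),P[v,u].round(3))
```

```text
0.79 [239. 225. 405. 330.]
13075 [[ 0.402 -0.325  0.007]
 [ 0.426 -0.295  0.076]
 [ 0.456 -0.26   0.077]]
((433.4158020019531, -298.28192138671875), (76.21302795410156, 42.375648498535156), 65.91524505615234) 0.07571312068852408
270 230 0.223 [ 0.403 -0.316  0.038]
250 240 0.202 [ 0.4   -0.322  0.059]
380 230 0.221 [ 0.427 -0.262  0.039]
320 235 0.211 [ 0.414 -0.291  0.05 ]
330 270 0.188 [ 0.425 -0.29   0.076]
320 290 0.191 [ 0.432 -0.299  0.076]
320 312 0.194 [ 0.443 -0.303  0.076]
320 325 0.195 [ 0.448 -0.306  0.076]
255 290 0.17 [ 0.415 -0.32   0.096]
262 285 0.173 [ 0.415 -0.317  0.092]
268 300 0.159 [ 0.417 -0.313  0.107]
385 285 0.174 [ 0.436 -0.27   0.091]
392 290 0.169 [ 0.437 -0.268  0.096]
380 300 0.162 [ 0.436 -0.274  0.104]
400 310 0.149 [ 0.437 -0.268  0.116]
400 330 0.135 [ 0.436 -0.271  0.132]
240 330 0.135 [ 0.415 -0.319  0.132]
```

Run:
```python
from h import *
c,K,D=cal('wrist'); H=np.array(c['hand_eye']); print(H.round(4).tolist())
T=np.linalg.inv(H); rv,_=cv2.Rodrigues(T[:3,:3])
P=np.array([[x,s*w,z] for w in (.047,.0247) for s in (-1,1) for x in (-.008,.008) for z in (0,-.05)],float)
for p,q in zip(P,cv2.projectPoints(P,rv,T[:3,3],K,D)[0].reshape(-1,2)): print(p,q.round())
print(ctrl.get_obs()['time_s'],ctrl.get_obs()['grip_width'],ctrl.get_obs()['grip_force'],ctrl.get_obs()['force'])
```

```text
[[0.0002, -0.9695, -0.2452, 0.0706], [1.0, 0.0002, 0.0001, -0.0019], [-0.0, -0.2452, 0.9695, -0.2127], [0.0, 0.0, 0.0, 1.0]]
[-0.008 -0.047  0.   ] [244. 284.]
[-0.008 -0.047 -0.05 ] [222. 324.]
[ 0.008 -0.047  0.   ] [242. 256.]
[ 0.008 -0.047 -0.05 ] [219. 289.]
[-0.008  0.047  0.   ] [415. 284.]
[-0.008  0.047 -0.05 ] [439. 324.]
[0.008 0.047 0.   ] [417. 256.]
[ 0.008  0.047 -0.05 ] [442. 289.]
[-0.008  -0.0247  0.    ] [284. 284.]
[-0.008  -0.0247 -0.05  ] [273. 324.]
[ 0.008  -0.0247  0.    ] [283. 256.]
[ 0.008  -0.0247 -0.05  ] [272. 289.]
[-0.008   0.0247  0.    ] [375. 284.]
[-0.008   0.0247 -0.05  ] [388. 324.]
[0.008  0.0247 0.    ] [376. 256.]
[ 0.008   0.0247 -0.05  ] [389. 289.]
4.15 0.03357931505924056 3.1288738865987398 [-0.09114678  0.90450797  5.70750706]
```

>>> step_arm:
  deltas:
    - {"dp": [0, 0, 0], "twist": 0}
    - {"dp": [0, 0, 0], "twist": 0}
    - {"dp": [0, 0, 0], "twist": 0}
    - {"dp": [0, 0, 0], "twist": 0}
    - {"dp": [0, 0, 0], "twist": 0}
    - {"dp": [0, 0, 0], "twist": 0}
    - {"dp": [0, 0, 0], "twist": 0}
  gripper: 1

```text
time_s: 4.85
ee_pos: [0.435, -0.2946, 0.0418]
eef_rot: [-3.142, 0.0, 2.723]
force: [0.5, -0.5, 0.8]
grip_width: 0.0859
grip_force: 0.5
```

Run:
```python
from h import *
o=ctrl.get_obs(); im,d=ctrl.camera('wrist'); cv2.imwrite('pics/w3.png',im[:,:,::-1]); np.save('w3.npy',d)
go(.4345,-.298,.041,65.9)
H=np.array(cal('wrist')[0]['hand_eye'])
T=c2w('wrist',o); P=np.full((480,640,3),np.nan); P[d>0]=pts('wrist',d,d>0,o)
Rt=T@np.linalg.inv(H); Q=(P-Rt[:3,3])@Rt[:3,:3]
k=(abs(Q[...,0])<.015)&(abs(Q[...,1])>.04)&(abs(Q[...,1])<.065)&(Q[...,2]<.035)
for s in (-1,1):
    q=Q[k&(np.sign(Q[...,1])==s)]; print(s,len(q)); print(np.histogram(q[:,2],bins=np.arange(-.1,.04,.01)))
cv2.imwrite('pics/w3c.png',cv2.resize(im[180:360,180:480],(800,480))[:,:,::-1])
```

```text
t 4.9 ee [ 0.4349 -0.2945  0.0416] clos 66.01 q [-0.66  0.39  1.72  0.    1.03 -1.82] F [0.3 1.  1.2] w 0.09023746216733586
dp units [-0.03 -0.08  0.02] m [-0.001  -0.0034  0.0006] twist units 0.03 toolz [-0.  0. -1.]
-1 10344
(array([871, 883, 726, 579, 504, 431, 881,   2,   0,   0,   0,   0,   0,
         0]), array([-1.00000000e-01, -9.00000000e-02, -8.00000000e-02, -7.00000000e-02,
       -6.00000000e-02, -5.00000000e-02, -4.00000000e-02, -3.00000000e-02,
       -2.00000000e-02, -1.00000000e-02, -5.55111512e-17,  1.00000000e-02,
        2.00000000e-02,  3.00000000e-02,  4.00000000e-02]))
1 8369
(array([872, 872, 730, 577, 501, 435, 191,   0,   0,   0,   0,   0,   0,
         0]), array([-1.00000000e-01, -9.00000000e-02, -8.00000000e-02, -7.00000000e-02,
       -6.00000000e-02, -5.00000000e-02, -4.00000000e-02, -3.00000000e-02,
       -2.00000000e-02, -1.00000000e-02, -5.55111512e-17,  1.00000000e-02,
        2.00000000e-02,  3.00000000e-02,  4.00000000e-02]))
```

View pics/w3c.png

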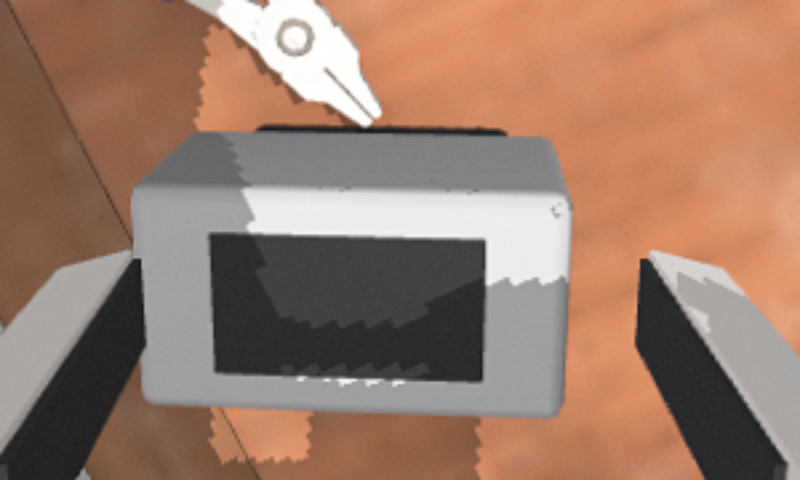

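>>> step_arm:
  deltas:
    - {"dp": [0, -0.12, -0.1], "twist": 0}
    - {"dp": [0, 0, 0], "twist": 0}
    - {"dp": [0, 0, 0.3], "twist": 0}
    - {"dp": [0, 0, 0.3], "twist": 0}
    - {"dp": [0, 0, 0.35], "twist": 0}
    - {"dp": [0, 0, 0], "twist": 0}

```text
time_s: 5.5
ee_pos: [0.4318, -0.298, 0.005]
eef_rot: [3.141, -0.004, 2.723]
force: [0.6, -0.3, -0.2]
grip_width: 0.0937
grip_force: 0.0
```

>>> step_arm:
  deltas:
    - {"dp": [0, 0, 0], "twist": 0}
    - {"dp": [0, 0, 0], "twist": 0}
    - {"dp": [0, 0, 0], "twist": 0}
    - {"dp": [0, 0, 0], "twist": 0}
  gripper: -1
  squeeze: 5

```text
time_s: 5.9
ee_pos: [0.4333, -0.2991, 0.0081]
eef_rot: [-3.141, 0.001, 2.723]
force: [0.5, 0.5, 0.4]
grip_width: 0.0758
grip_force: 5.0
```

>>> step_arm:
  deltas:
    - {"dp": [0.1, 0, -0.01], "twist": 0}
    - {"dp": [0.1, 0, -0.01], "twist": 0}
    - {"dp": [0.1, 0, -0.01], "twist": 0}
    - {"dp": [0.1, 0, 0], "twist": 0}
    - {"dp": [0.1, 0, 0], "twist": 0}
    - {"dp": [0.1, 0, 0.01], "twist": 0}
    - {"dp": [0.1, 0, 0.01], "twist": 0}
    - {"dp": [0.1, 0, 0.01], "twist": 0}
    - {"dp": [0, 0, 0], "twist": 0}

```text
time_s: 6.8
ee_pos: [0.4038, -0.2859, 0.0081]
eef_rot: [-3.142, 0.001, 2.723]
force: [0.7, 0.7, 2.9]
grip_width: 0.0761
grip_force: 5.0
```

```bash
cat > tilt.py <<'E'
from h import *
import sys
o=go(.4345,-.298,.0075,65.9); im,d=ctrl.camera('wrist')
T=c2w('wrist',o); H=np.array(cal('wrist')[0]['hand_eye']); Rt=T@np.linalg.inv(H)
P=np.full((480,640,3),np.nan); P[d>0]=pts('wrist',d,d>0,o); Q=(P-Rt[:3,3])@Rt[:3,:3]
r=ctrl.cut_out('wrist','module'); print([round(a['conf'],2) for a in r]); m=r[0]['pixels']&(abs(Q[...,1])<.036)&(Q[...,2]<.05)
q=Q[m]; print(len(q),np.percentile(q,[1,50,99],axis=0).round(4))
rng=np.random.default_rng(0); rest=q
for i in range(2):
    best=None
    for _ in range(300):
        a,b,c=rest[rng.choice(len(rest),3,False)]; n=np.cross(b-a,c-a); n/=np.linalg.norm(n)+1e-12
        k=abs((rest-a)@n)<.001
        if best is None or k.sum()>best.sum(): best=k
    s=rest[best]; c=s.mean(0); n=np.linalg.svd(s-c,full_matrices=False)[2][2]; n*=-np.sign(n[2])
    pr=(s-c)@np.array([-n[2],0,n[0]])
    print('plane',len(s),'c',c.round(4),'n',n.round(3),'tilt about y deg',np.degrees(np.arctan2(n[0],-n[2])).round(1),'extent x-dir',np.ptp(np.percentile(pr,[1,99])).round(4),'y',np.percentile(s[:,1],[1,99]).round(4))
    rest=rest[~best]
    if len(rest)<300: break
if len(sys.argv)>1: cv2.imwrite(sys.argv[1],im[:,:,::-1])
E
python3 tilt.py pics/w4.png
```

```text
t 6.8 ee [ 0.4038 -0.2859  0.0081] clos 66.01 q [-0.69  0.39  1.83  0.    0.93 -1.84] F [0.7 0.7 2.9] w 0.07606982115423805
dp units [-0.82  0.04  0.01] m [-0.033   0.0015  0.0006] twist units 0.03 toolz [ 0.001 -0.    -1.   ]
[0.81]
22039 [[-0.0172 -0.0352 -0.0701]
 [ 0.0073 -0.0004 -0.068 ]
 [ 0.0206  0.0346 -0.    ]]
plane 14610 c [ 0.0018 -0.0006 -0.0683] n [ 0.054  0.003 -0.999] tilt about y deg 3.1 extent x-dir 0.0372 y [-0.0354  0.0344]
plane 4528 c [ 0.0197 -0.0011 -0.0492] n [-0.999  0.    -0.043] tilt about y deg -87.5 extent x-dir 0.0416 y [-0.0352  0.0337]
```

Run:
```python
from h import *
d=np.load('top_d.npy'); m=np.zeros_like(d,bool); m[180:300,170:320]=True
a=np.radians(11.5); 
for n in ['top','scene']:
    d=np.load(n+'_d.npy'); p=pts(n,d,d>0)-[.577,.093,0]; x=p[:,0]*np.cos(a)+p[:,1]*np.sin(a); y=-p[:,0]*np.sin(a)+p[:,1]*np.cos(a); z=p[:,2]
    print(n)
    for x0 in np.arange(-.1,.1,.008):
        k=(abs(x-x0)<.002)&(y>-.12)&(y<-.1)&(z<.2)
        if k.sum(): print(x0.round(3),np.percentile(z[k],[5,50,95]).round(4))
    k=(z>.02)&(z<.15)&(abs(x)<.1); print('y ext',[ (np.percentile(y[k&(abs(y)<.145)],q)).round(4) for q in (1,99)])
    k=(abs(y)<.03)&(z>.015)&(z<.04)&(x<-.03)&(x>-.09); print('front wall x',np.percentile(x[k],[10,50,90]) if k.sum() else '')
    k=(z>.012)&(x>-.2)&(x<-.06)&(y>-.13)&(y<.05); 
    print('things in front: ',np.c_[x,y,z][k][::40].round(3)[:14].tolist())
```

```text
top
-0.1 [-0.0038 -0.0005  0.0032]
-0.092 [-0.0031 -0.0005  0.0018]
-0.084 [-0.0028  0.0001  0.0036]
-0.076 [-0.0034 -0.001   0.0018]
-0.068 [-0.0044 -0.0002  0.0074]
-0.06 [0.043  0.0456 0.0491]
-0.052 [-0.0011  0.0496  0.0518]
-0.044 [0.0512 0.0538 0.0562]
-0.036 [0.0549 0.0585 0.0622]
-0.028 [0.0589 0.0634 0.0662]
-0.02 [0.0646 0.0672 0.0717]
-0.012 [0.0697 0.0723 0.0756]
-0.004 [0.0733 0.0772 0.081 ]
0.004 [0.0777 0.0811 0.0847]
0.012 [0.084  0.0866 0.0898]
0.02 [0.0866 0.09   0.0937]
0.028 [0.0911 0.0949 0.0995]
0.036 [0.0965 0.099  0.103 ]
0.044 [0.1008 0.1051 0.1094]
0.052 [0.1074 0.1104 0.1132]
0.06 [0.1116 0.118  0.1207]
0.068 [0.1162 0.1196 0.1217]
0.076 [0.1168 0.1168 0.1168]
y ext [np.float64(-0.1289), np.float64(0.128)]
front wall x [-0.06572095 -0.06522489 -0.06414699]
things in front:  [[-0.06, -0.127, 0.049], [-0.064, -0.13, 0.013], [-0.06, -0.053, 0.045], [-0.063, -0.05, 0.038], [-0.066, -0.038, 0.041], [-0.065, -0.023, 0.03], [-0.066, -0.01, 0.017], [-0.064, 0.047, 0.04], [-0.168, -0.125, 0.118], [-0.184, -0.115, 0.13], [-0.198, -0.106, 0.126]]
scene
-0.1 [-0.0039 -
[... 466 characters left out ...]
0931]
0.028 [0.094  0.0947 0.0975]
0.036 [0.096  0.1    0.1027]
0.044 [0.1016 0.1043 0.1073]
0.052 [0.1062 0.1091 0.1126]
0.06 [0.1113 0.1167 0.1196]
0.068 [0.116  0.1186 0.1192]
0.076 [0.1177 0.1177 0.1177]
0.092 [-0.0037 -0.0009  0.0004]
y ext [np.float64(-0.1314), np.float64(0.1284)]
front wall x [-0.06603388 -0.06471466 -0.06256372]
things in front:  [[-0.064, 0.049, 0.041], [-0.065, 0.018, 0.039], [-0.065, 0.04, 0.012], [-0.067, -0.012, 0.037], [-0.061, -0.035, 0.04], [-0.064, -0.018, 0.018], [-0.064, -0.052, 0.031], [-0.197, -0.107, 0.128], [-0.178, -0.12, 0.125], [-0.065, -0.064, 0.024], [-0.19, -0.115, 0.119], [-0.065, -0.064, 0.015], [-0.065, -0.102, 0.036], [-0.064, -0.109, 0.018]]
```

>>> step_arm:
  deltas:
    - {"dp": [0, 0, 0], "twist": 0}
    - {"dp": [0, 0, -1], "twist": -1}
    - {"dp": [0, 0, -1], "twist": -1}
    - {"dp": [0, 0, -1], "twist": -1}
    - {"dp": [0, 0, -1], "twist": -1}
    - {"dp": [0, 0, 0], "twist": -1}
    - {"dp": [0, 0, 0], "twist": -1}
    - {"dp": [0, 0, 0], "twist": -1}
    - {"dp": [0, 0, 0], "twist": -1}
    - {"dp": [0, 0, 0], "twist": -0.9}
    - {"dp": [0, 0, 0], "twist": 0}
  squeeze: 20

```text
time_s: 8.0
ee_pos: [0.4035, -0.2859, 0.1671]
eef_rot: [3.141, -0.001, -2.938]
force: [-0.4, 0.3, -1.8]
grip_width: 0.0759
grip_force: 20.0
```

Run:
```python
from h import *
go(.493,.030,.166,101.5)
```

```text
t 8.0 ee [ 0.4035 -0.2859  0.1671] clos 101.66 q [-0.69  0.18  1.68 -0.    1.28 -2.46] F [-0.4  0.3 -1.8] w 0.07585904944835574
dp units [-3.79  7.28  0.03] m [-0.1515  0.2913  0.0012] twist units 0.04 toolz [-0.001  0.001 -1.   ]
```

>>> step_arm:
  deltas:
    - {"dp": [-0.38, 0.73, 0], "twist": 0}
    - {"dp": [-0.38, 0.73, 0], "twist": 0}
    - {"dp": [-0.38, 0.73, 0], "twist": 0}
    - {"dp": [-0.38, 0.73, 0], "twist": 0}
    - {"dp": [-0.38, 0.73, 0], "twist": 0}
    - {"dp": [-0.38, 0.73, 0], "twist": 0}
    - {"dp": [-0.38, 0.73, 0], "twist": 0}
    - {"dp": [-0.38, 0.73, 0], "twist": 0}
    - {"dp": [-0.38, 0.73, 0], "twist": 0}
    - {"dp": [-0.38, 0.73, 0], "twist": 0}
    - {"dp": [0, 0, 0], "twist": 0}

```text
time_s: 9.1
ee_pos: [0.4942, 0.0334, 0.1672]
eef_rot: [3.141, -0.001, -2.938]
force: [0.1, -1.1, -1.3]
grip_width: 0.0762
grip_force: 20.0
```

Run:
```python
from h import *
go(.493,.030,.034,101.5)
```

```text
t 9.1 ee [0.4942 0.0334 0.1672] clos 101.66 q [-0.01  0.18  1.68  0.    1.28 -1.78] F [ 0.1 -1.1 -1.3] w 0.07623916376112849
dp units [ 0.04 -0.08  3.33] m [ 0.0018 -0.0031  0.1332] twist units 0.04 toolz [-0.001  0.    -1.   ]
```

>>> step_arm:
  deltas:
    - {"dp": [0.05, 0, 0.8], "twist": 0}
    - {"dp": [0, 0, 0.8], "twist": 0}
    - {"dp": [0, 0, 0.8], "twist": 0}
    - {"dp": [0, 0, 0.93], "twist": 0}
    - {"dp": [0, 0, 0], "twist": 0}
    - {"dp": [0, 0, 0], "twist": 0}

```text
time_s: 9.7
ee_pos: [0.492, 0.0299, 0.0351]
eef_rot: [3.142, -0.001, -2.94]
force: [0.4, -0.9, -1.5]
grip_width: 0.0757
grip_force: 20.0
```

>>> step_arm:
  deltas:
    - {"dp": [0, 0, 0], "twist": 0}
    - {"dp": [-0.1, 0, 0], "twist": 0}
    - {"dp": [-0.1, 0, 0], "twist": 0}
    - {"dp": [-0.1, 0, 0], "twist": 0}
    - {"dp": [-0.1, 0, 0], "twist": 0}
    - {"dp": [-0.1, 0, 0], "twist": 0}
    - {"dp": [-0.1, 0, 0], "twist": 0}
    - {"dp": [-0.1, 0, 0], "twist": 0}
    - {"dp": [0, 0, 0], "twist": 0}
  squeeze: 6

```text
time_s: 10.6
ee_pos: [0.5199, 0.036, 0.0344]
eef_rot: [-3.142, 0.0, -2.939]
force: [0.7, -0.2, -2.2]
grip_width: 0.0759
grip_force: 6.0
```

```bash
python3 tilt.py pics/w5.png
```

```text
t 10.6 ee [0.5199 0.036  0.0344] clos 101.61 q [-0.    0.4   1.74  0.    1.01 -1.77] F [ 0.7 -0.2 -2.2] w 0.0759386099742425
dp units [ 3.77 -7.75  0.67] m [ 0.1509 -0.31    0.0269] twist units 8.93 toolz [ 0.  0. -1.]
[0.6]
26795 [[-0.0179 -0.0352 -0.0726]
 [ 0.0167 -0.0006 -0.0662]
 [ 0.0329  0.0346 -0.0027]]
plane 13503 c [ 0.0021 -0.0004 -0.0684] n [-0.243  0.003 -0.97 ] tilt about y deg -14.1 extent x-dir 0.0391 y [-0.0353  0.0343]
plane 9541 c [ 0.0252 -0.0006 -0.0544] n [ 0.969 -0.    -0.249] tilt about y deg 75.6 extent x-dir 0.0415 y [-0.0353  0.0342]
```

>>> step_arm:
  deltas:
    - {"dp": [-0.08, 0, 0], "twist": 0}
    - {"dp": [-0.08, 0, 0], "twist": 0}
    - {"dp": [-0.08, 0, 0], "twist": 0}
    - {"dp": [0, 0, 0], "twist": 0}

```text
time_s: 11.1
ee_pos: [0.5291, 0.0379, 0.0344]
eef_rot: [3.142, 0.0, -2.939]
force: [0.3, 0.4, -2.4]
grip_width: 0.0757
grip_force: 6.0
```

```bash
python3 tilt.py pics/w5.png
```

```text
t 11.1 ee [0.5291 0.0379 0.0344] clos 101.61 q [ 0.    0.41  1.71  0.    1.01 -1.77] F [ 0.3  0.4 -2.4] w 0.07569516937200343
dp units [ 4.01 -7.75  0.67] m [ 0.1603 -0.31    0.0269] twist units 8.93 toolz [ 0.  0. -1.]
[0.88]
28488 [[-0.0163 -0.0352 -0.0748]
 [ 0.0208 -0.0006 -0.0644]
 [ 0.0429  0.0345 -0.0077]]
plane 12359 c [ 0.0269 -0.0004 -0.0576] n [ 0.916 -0.001 -0.4  ] tilt about y deg 66.4 extent x-dir 0.0428 y [-0.0353  0.0343]
plane 11400 c [ 0.0018 -0.0003 -0.0681] n [-0.396  0.003 -0.918] tilt about y deg -23.3 extent x-dir 0.0381 y [-0.0353  0.0344]
```

>>> step_arm:
  deltas:
    - {"dp": [-0.09, 0, 0], "twist": 0}
    - {"dp": [-0.09, 0, 0], "twist": 0}
    - {"dp": [0, 0, 0], "twist": 0}
    - {"dp": [0, 0, 0], "twist": 0}

```text
time_s: 11.6
ee_pos: [0.5362, 0.0393, 0.0345]
eef_rot: [-3.142, 0.001, -2.939]
force: [0.1, 0.4, -2.8]
grip_width: 0.0761
grip_force: 6.0
```

```bash
python3 tilt.py pics/w5.png
```

```text
t 11.6 ee [0.5362 0.0393 0.0345] clos 101.61 q [ 0.01  0.43  1.69  0.    1.02 -1.77] F [ 0.1  0.4 -2.8] w 0.07613449110239841
dp units [ 4.19 -7.75  0.67] m [ 0.1675 -0.3099  0.0269] twist units 8.93 toolz [ 0.001  0.    -1.   ]
[0.78]
29571 [[-0.0145 -0.0352 -0.0759]
 [ 0.0229 -0.0006 -0.0633]
 [ 0.0495  0.0344 -0.0121]]
plane 14250 c [ 0.0281 -0.0005 -0.0595] n [ 0.865  0.002 -0.501] tilt about y deg 59.9 extent x-dir 0.0429 y [-0.0353  0.0344]
plane 10238 c [ 0.0027 -0.0008 -0.0682] n [-0.488  0.002 -0.873] tilt about y deg -29.2 extent x-dir 0.0372 y [-0.0353  0.0342]
```

>>> step_arm:
  deltas:
    - {"dp": [0, 0, 0], "twist": 0}
    - {"dp": [0, 0, 0], "twist": 0}
    - {"dp": [0.3, 0, -0.3], "twist": 0}
    - {"dp": [0.3, 0, -1], "twist": 0}
    - {"dp": [0.3, 0, -1], "twist": 0}
    - {"dp": [0.3, 0, -1], "twist": 1}
    - {"dp": [0, 0, -0.5], "twist": 1}
    - {"dp": [0, 0, 0], "twist": 1}
    - {"dp": [0, 0, 0], "twist": 1}
    - {"dp": [0, 0, 0], "twist": 1}
    - {"dp": [0, 0, 0], "twist": 1}
    - {"dp": [0, 0, 0], "twist": 1}
  squeeze: 25

```text
time_s: 12.9
ee_pos: [0.4888, 0.0296, 0.1865]
eef_rot: [3.142, 0.0, 2.853]
force: [0.1, 0.2, -2.4]
grip_width: 0.0756
grip_force: 25.0
```

>>> step_arm:
  deltas:
    - {"dp": [0, 0, 0], "twist": 1}
    - {"dp": [0, 0, 0], "twist": 1}
    - {"dp": [0, 0, 0], "twist": 1}
    - {"dp": [0, 0, 0], "twist": 1}
    - {"dp": [0, 0, 0], "twist": 1}
    - {"dp": [0, 0, 0], "twist": 1}
    - {"dp": [0, 0, 0], "twist": 1}
    - {"dp": [0, 0, 0], "twist": 1}
    - {"dp": [0, 0, 0], "twist": 1}
    - {"dp": [0, 0, 0], "twist": 1}
    - {"dp": [0, 0, 0], "twist": 1}
    - {"dp": [0, 0, 0], "twist": 1}

```text
time_s: 14.1
ee_pos: [0.4888, 0.0296, 0.1865]
eef_rot: [3.141, 0.0, 2.015]
force: [0.3, -0.6, -2.2]
grip_width: 0.0759
grip_force: 25.0
```

>>> step_arm:
  deltas:
    - {"dp": [0, 0, 0], "twist": 1}
    - {"dp": [0, 0, 0], "twist": 1}
    - {"dp": [0, 0, 0], "twist": 1}
    - {"dp": [0, 0, 0], "twist": 1}
    - {"dp": [0, 0, 0], "twist": 1}
    - {"dp": [0, 0, 0], "twist": 1}
    - {"dp": [0, 0, 0], "twist": 1}
    - {"dp": [0, 0, 0], "twist": 1}
    - {"dp": [0, 0, 0], "twist": 1}
    - {"dp": [0, 0, 0], "twist": 1}
    - {"dp": [0, 0, 0], "twist": 1}
    - {"dp": [0, 0, 0], "twist": 1}

```text
time_s: 15.3
ee_pos: [0.4888, 0.0296, 0.1865]
eef_rot: [3.141, -0.0, 1.177]
force: [-1.2, 0.6, -2.3]
grip_width: 0.0759
grip_force: 25.0
```

>>> step_arm:
  deltas:
    - {"dp": [0, 0, 0], "twist": 1}
    - {"dp": [0, 0, 0], "twist": 1}
    - {"dp": [0, 0, 0], "twist": 1}
    - {"dp": [0, 0, 0], "twist": 1}
    - {"dp": [0, 0, 0], "twist": 1}
    - {"dp": [0, 0, 0], "twist": 1}
    - {"dp": [0, 0, 0], "twist": 1}
    - {"dp": [0, 0, 0], "twist": 1}
    - {"dp": [0, 0, 0], "twist": 1}
    - {"dp": [0, 0, 0], "twist": 1}
    - {"dp": [0, 0, 0], "twist": 1}
    - {"dp": [0, 0, 0], "twist": 1}

```text
time_s: 16.5
ee_pos: [0.4887, 0.0296, 0.1865]
eef_rot: [3.142, -0.0, 0.339]
force: [0.5, 0.7, -1.9]
grip_width: 0.0759
grip_force: 25.0
```

```bash
sed -i 's/print(.plane/O=(s,n); print("plane/; s/"plane.,len/"plane",len/' tilt.py; sed -i 's/^o=go.*$/o=go(.5545,.0256,.09,101.5); im,d=ctrl.camera("wrist")/' tilt.py; python3 tilt.py pics/w6.png
python3 - <<'E'
import cv2
cv2.imwrite('pics/w6v.png',cv2.imread('pics/w6.png'))
E
```

```text
t 16.5 ee [0.4887 0.0296 0.1865] clos -70.56 q [-0.01  0.15  1.67 -0.    1.32  1.22] F [ 0.5  0.7 -1.9] w 0.07593840563269888
dp units [1.52 0.64 2.41] m [0.0607 0.0257 0.0965] twist units 1.99 toolz [ 0. -0. -1.]
[0.55, 0.44]
29760 [[-0.0167 -0.0346 -0.076 ]
 [ 0.0209  0.0005 -0.0631]
 [ 0.0478  0.0352 -0.0116]]
plane 14281 c [ 0.0261  0.0004 -0.0594] n [ 0.866 -0.002 -0.5  ] tilt about y deg 60.0 extent x-dir 0.0434 y [-0.0346  0.0353]
plane 10140 c [ 0.0005  0.0005 -0.068 ] n [-0.49   0.    -0.871] tilt about y deg -29.4 extent x-dir 0.0377 y [-0.0342  0.0353]
```

View pics/w6.png

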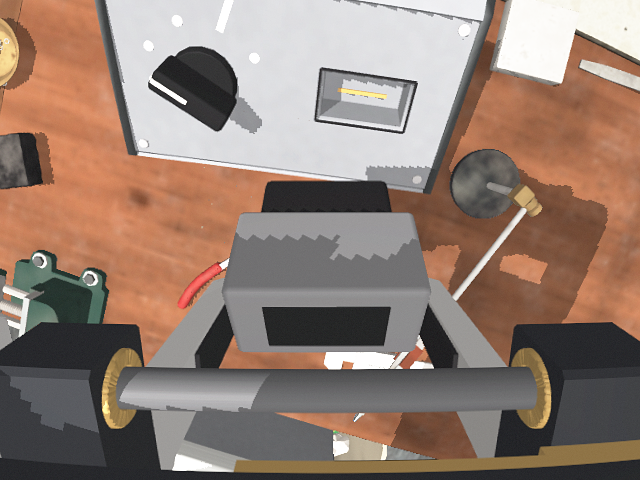

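Run:
```python
from h import *
o=ctrl.get_obs(); im,d=ctrl.camera('wrist'); c_,K,D=cal('wrist'); T=c2w('wrist',o); H=np.array(c_['hand_eye'])
Q=np.full((480,640,3),np.nan); 
v,u=np.nonzero(d>0); r=cv2.undistortPoints(np.stack([u,v],1).astype(float).reshape(-1,1,2),K,D).reshape(-1,2); z=d[v,u].astype(float)
Q[v,u]=np.c_[r*z[:,None],z]@H[:3,:3].T+H[:3,3]
s=np.vstack([Q[95:145,245:310].reshape(-1,3),Q[5:60,270:440].reshape(-1,3),Q[140:160,300:360].reshape(-1,3)]); s=s[np.isfinite(s[:,0])]
for _ in range(4):
    c=s.mean(0); n=np.linalg.svd(s-c,full_matrices=False)[2][2]; n*=-np.sign(n[2]); s=s[abs((s-c)@n)<.002]
W=T@np.linalg.inv(H); print('face n world',(W[:3,:3]@n).round(3),'tool',n.round(3),len(s))
# refine corners
g=cv2.cvtColor(im,cv2.COLOR_RGB2GRAY); e=cv2.cornerSubPix(g,np.array([(319,68),(416,82),(405,133),(315,120)],np.float32).reshape(-1,1,2),(4,4),(-1,-1),(3,20,.05)).reshape(-1,2); print(e)
r=cv2.undistortPoints(e.reshape(-1,1,2).astype(float),K,D).reshape(-1,2); X=[]
for x in r:
    w=H[:3,:3]@[*x,1]; k=((c-H[:3,3])@n)/(w@n); X.append(H[:3,3]+k*w)
X=np.array(X); S=X.mean(0); print('S tool',S.round(4),'world',(W[:3,:3]@S+W[:3,3]).round(4)); 
print('sides',[np.linalg.norm(X[i]-X[(i+1)%4]).round(4) for i in range(4)])
y=(X[0]-X[1])+(X[3]-X[2]); y=W[:3,:3]@y; print('socket y angle',np.degrees(np.arctan2(y[1],y[0])).round(2))
yt=W[:3,:3]@[0,1,0]; print('closing',np.degrees(np.arctan2(yt[1],yt[0])).round(2))
m=np.zeros_like(d,bool); m[225:285,200:460]=True; q=Q[m&(Q[...,2]<-.02)&(abs(Q[...,1])<.05)&(Q[...,0]>.015)]; print('module y',np.percentile(q[:,1],[1,50,99]).round(4))
```

```text
face n world [-0.489 -0.101  0.866] tool [-0.495 -0.068 -0.866] 13329
[[320.27295  67.26401]
 [417.23486  81.723  ]
 [402.90686 132.62381]
 [314.4284  120.46639]]
S tool [0.0948 0.0296 0.1067] world [0.588  0.0334 0.0798]
sides [np.float64(0.0698), np.float64(0.0415), np.float64(0.0693), np.float64(0.042)]
socket y angle 101.97
closing -70.46
module y [-0.0349  0.0016  0.038 ]
```

>>> step_arm:
  deltas:
    - {"dp": [0, 0, 0], "twist": 0.98}
    - {"dp": [0, 0, 0], "twist": 0.98}
    - {"dp": [0, 0, 0], "twist": 0}

```text
time_s: 16.95
ee_pos: [0.4888, 0.0296, 0.1864]
eef_rot: [3.142, 0.0, 0.206]
force: [0.6, -0.6, -1.3]
grip_width: 0.0762
grip_force: 25.0
```

```bash
python3 -c "
from h import *
go(.5454,.0261,.0922,101.7)"
```

```text
t 16.95 ee [0.4888 0.0296 0.1864] clos -78.19 q [-0.01  0.15  1.67 -0.    1.32  1.35] F [ 0.6 -0.6 -1.3] w 0.07618939297642562
dp units [1.37 0.38 2.36] m [0.0547 0.015  0.0942] twist units 0.03 toolz [-0. -0. -1.]
```

>>> step_arm:
  deltas:
    - {"dp": [0.69, 0.19, 0], "twist": 0}
    - {"dp": [0.68, 0.19, 0], "twist": 0}
    - {"dp": [0, 0, 0.6], "twist": 0}
    - {"dp": [0, 0, 0.6], "twist": 0}
    - {"dp": [0, 0, 0.6], "twist": 0}
    - {"dp": [0, 0, 0.56], "twist": 0}
    - {"dp": [0, 0, 0], "twist": 0}
    - {"dp": [0, 0, 0], "twist": 0}

```text
time_s: 17.75
ee_pos: [0.5458, 0.0259, 0.0927]
eef_rot: [3.142, -0.0, 0.207]
force: [-0.1, 1.0, -0.6]
grip_width: 0.0756
grip_force: 25.0
```

```bash
python3 tilt.py pics/w7.png; python3 -c "
from h import *
go(.5454,.0261,.0922,101.7)"
```

```text
t 17.75 ee [0.5458 0.0259 0.0927] clos -78.12 q [-0.02  0.37  1.62  0.    1.15  1.34] F [-0.1  1.  -0.6] w 0.0756147284752698
dp units [0.21 0.05 0.07] m [0.0085 0.0021 0.0027] twist units 0.09 toolz [ 0. -0. -1.]
[0.85]
29713 [[-0.0165 -0.0345 -0.076 ]
 [ 0.0211  0.0006 -0.0631]
 [ 0.048   0.0351 -0.0115]]
plane 14232 c [ 0.0263  0.0006 -0.0594] n [ 0.866 -0.003 -0.501] tilt about y deg 60.0 extent x-dir 0.0435 y [-0.0346  0.0353]
plane 10017 c [ 0.0007  0.0006 -0.068 ] n [-0.492 -0.001 -0.871] tilt about y deg -29.5 extent x-dir 0.0376 y [-0.0344  0.0353]
t 17.85 ee [0.5463 0.0259 0.0935] clos -78.17 q [-0.02  0.37  1.62 -0.    1.15  1.34] F [-0.1 -0.5 -1.6] w 0.07611828025049736
dp units [-0.02 -0.01  0.03] m [-0.0008 -0.0004  0.0013] twist units 0.03 toolz [ 0.002 -0.    -1.   ]
```

View pics/w7.png

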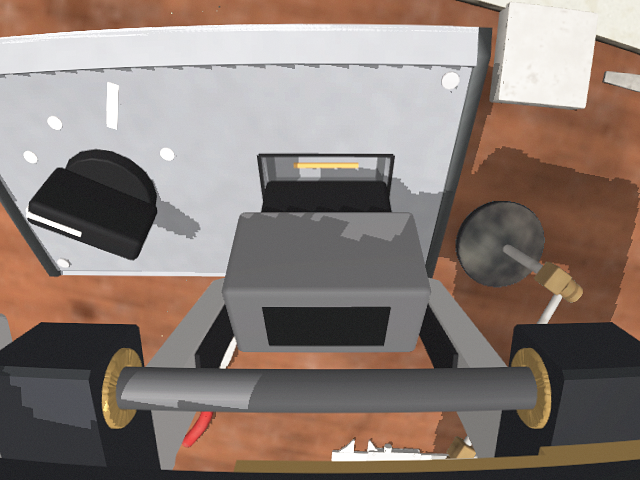

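>>> step_arm:
  deltas:
    - {"dp": [0.06, 0, 0.108], "twist": 0}
    - {"dp": [0.06, 0, 0.108], "twist": 0}
    - {"dp": [0.06, 0, 0.108], "twist": 0}
    - {"dp": [0.06, 0, 0.108], "twist": 0}
    - {"dp": [0, 0, 0], "twist": 0}
    - {"dp": [0, 0, 0], "twist": 0}
  squeeze: 15

```text
time_s: 18.45
ee_pos: [0.5549, 0.0279, 0.0746]
eef_rot: [-3.142, 0.0, 0.205]
force: [-0.4, -1.1, -2.0]
grip_width: 0.0757
grip_force: 15.0
```

>>> step_arm:
  deltas:
    - {"dp": [0.06, 0, 0.108], "twist": 0}
    - {"dp": [0.06, 0, 0.108], "twist": 0}
    - {"dp": [0, 0, 0], "twist": 0}
    - {"dp": [0, 0, 0], "twist": 0}

```text
time_s: 18.85
ee_pos: [0.5596, 0.0289, 0.066]
eef_rot: [-3.142, 0.0, 0.205]
force: [-0.1, 0.3, -2.0]
grip_width: 0.0764
grip_force: 15.0
```

>>> step_arm:
  deltas:
    - {"dp": [0.06, 0, 0.108], "twist": 0}
    - {"dp": [0.06, 0, 0.108], "twist": 0}
    - {"dp": [0, 0, 0], "twist": 0}
    - {"dp": [0, 0, 0], "twist": 0}

```text
time_s: 19.25
ee_pos: [0.5643, 0.0299, 0.0573]
eef_rot: [-3.142, 0.0, 0.205]
force: [-0.8, -0.6, -2.5]
grip_width: 0.0758
grip_force: 15.0
```

>>> step_arm:
  deltas:
    - {"dp": [0.04, 0, 0.07], "twist": 0}
    - {"dp": [0.04, 0, 0.07], "twist": 0}
    - {"dp": [0, 0, 0], "twist": 0}
    - {"dp": [0, 0, 0], "twist": 0}

```text
time_s: 19.65
ee_pos: [0.5678, 0.0305, 0.0523]
eef_rot: [3.141, -0.001, 0.205]
force: [-2.1, 0.1, 4.1]
grip_width: 0.0756
grip_force: 15.0
```

```bash
python3 tilt.py pics/w8.png
```

```text
t 19.65 ee [0.5678 0.0305 0.0523] clos -78.23 q [-0.01  0.46  1.59  0.    1.09  1.35] F [-2.1  0.1  4.1] w 0.07560963088920601
dp units [-0.35  0.05 -0.94] m [-0.014   0.0021 -0.0377] twist units 0.07 toolz [ 0.001  0.    -1.   ]
[0.9]
26020 [[-0.0176 -0.0347 -0.0769]
 [ 0.0179  0.0005 -0.0659]
 [ 0.037   0.0352 -0.0396]]
plane 14611 c [ 0.0254  0.0005 -0.0602] n [ 0.863 -0.001 -0.504] tilt about y deg 59.7 extent x-dir 0.0437 y [-0.0344  0.0352]
plane 10094 c [-0.0001  0.0004 -0.0689] n [-0.493 -0.001 -0.87 ] tilt about y deg -29.5 extent x-dir 0.0373 y [-0.0343  0.0352]
```

>>> step_arm:
  deltas:
    - {"dp": [0.03, 0, 0.052], "twist": 0}
    - {"dp": [0, 0, 0], "twist": 0}
    - {"dp": [0, 0, 0], "twist": 0}

```text
time_s: 20.05
ee_pos: [0.5692, 0.0308, 0.0511]
eef_rot: [3.141, -0.002, 0.205]
force: [-4.8, 0.3, 13.9]
grip_width: 0.0759
grip_force: 15.0
```

>>> step_arm:
  deltas:
    - {"dp": [0, 0, 0], "twist": 0}
    - {"dp": [0, 0, 0], "twist": 0}
    - {"dp": [0, 0, 0], "twist": 0}
    - {"dp": [0, 0, -0.5], "twist": 0}
    - {"dp": [0, 0, -1], "twist": 0}
    - {"dp": [0, -0.7, -1], "twist": 0}
    - {"dp": [-0.3, -0.9, 0], "twist": 0}
    - {"dp": [-0.3, -0.9, 0], "twist": 0}
    - {"dp": [-0.3, -0.5, 0], "twist": 0}
    - {"dp": [0, 0, 0], "twist": 0}
    - {"dp": [0, 0, 0], "twist": 0}
  gripper: 1

```text
time_s: 21.15
ee_pos: [0.5092, 0.1408, 0.1499]
eef_rot: [3.141, -0.0, 0.206]
force: [-0.7, 0.3, 0.2]
grip_width: 0.094
grip_force: 0.0
```

```bash
cat > look.py <<'E'
from h import *
import sys
o=go(.5366,.151,.15,101.7); im,d=ctrl.camera('wrist'); cv2.imwrite(sys.argv[1],im[:,:,::-1])
P=np.full((480,640,3),np.nan); P[d>0]=pts('wrist',d,d>0,o)
a=np.radians(11.8); X=np.array([np.cos(a),np.sin(a),0]); Y=np.array([-np.sin(a),np.cos(a),0]); Z=np.array([0,0,1.])
S=np.array([.588,.0334,.0798]); n=-.5*X+.866*Z; u=.866*X+.5*Z; C=S+.12*Y
f=lambda p:np.stack([(p-C)@u,(p-C)@Y,(p-C)@n],-1)
F=f(P); k=(abs(F[...,0])<.05)&(abs(F[...,1])<.05)
b=k&(F[...,2]>.03)&(F[...,2]<.05); g=F[b]; print('top',len(g),np.median(g[:,2]),cv2.minAreaRect((g[:,:2]*1000).astype(np.float32)))
w=b&(im.min(2)>150); print('white',w.sum(),F[w].mean(0).round(4) if w.sum() else '')
sk=k&(F[...,2]>.004)&(F[...,2]<.012); print('skirt',sk.sum(),F[sk].mean(0).round(4))
fm=k&(abs(F[...,2])<.004); print('face n',np.median(F[fm][:,2]))
q=P[(abs(F[...,0])<.03)&(abs(F[...,1]+.12)<.04)&(F[...,2]>.03)]; q=f(q); print('module top',len(q),np.percentile(q,[1,50,99],axis=0).round(4) if len(q) else '')
E
python3 look.py pics/w9.png
```

```text
t 21.15 ee [0.5092 0.1408 0.1499] clos -78.19 q [ 0.2   0.27  1.61 -0.    1.26  1.57] F [-0.7  0.3  0.2] w 0.09404234076301056
dp units [ 0.72 -0.11 -0.  ] m [ 0.0289 -0.0044 -0.0001] twist units 0.03 toolz [ 0. -0. -1.]
top 2305 0.037335501086465744 ((1.058424949645996, 0.1025390625), (55.824275970458984, 16.87044334411621), 58.77123260498047)
white 254 [0.0081 0.0137 0.0376]
skirt 1606 [ 0.0129 -0.0055  0.0072]
face n -0.00011341265870756528
module top 8398 [[-0.0201 -0.1562  0.0307]
 [ 0.0065 -0.116   0.0457]
 [ 0.02   -0.082   0.0474]]
```

>>> step_arm:
  deltas:
    - {"dp": [0, 0, 0], "twist": -1}
    - {"dp": [0, 0, 0], "twist": -1}
    - {"dp": [0, 0, 0], "twist": -1}
    - {"dp": [0, 0, 0], "twist": -1}
    - {"dp": [0, 0, 0], "twist": -1}
    - {"dp": [0, 0, 0], "twist": -1}
    - {"dp": [0, 0, 0], "twist": -1}
    - {"dp": [0, 0, 0], "twist": -1}
    - {"dp": [0, 0, 0], "twist": -1}
    - {"dp": [0, 0, 0], "twist": -1}
    - {"dp": [0, 0, 0], "twist": -1}
    - {"dp": [0, 0, 0], "twist": -1}
  gripper: -0.2

```text
time_s: 22.4
ee_pos: [0.5096, 0.1398, 0.1495]
eef_rot: [-3.141, 0.0, 1.045]
force: [-0.3, 0.1, 0.4]
grip_width: 0.0379
grip_force: 0.0
```

>>> step_arm:
  deltas:
    - {"dp": [0, 0, 0], "twist": -1}
    - {"dp": [0, 0, 0], "twist": -1}
    - {"dp": [0, 0, 0], "twist": -1}
    - {"dp": [0, 0, 0], "twist": -0.6}
    - {"dp": [0, 0, 0], "twist": 0}

```text
time_s: 22.9
ee_pos: [0.5095, 0.1399, 0.1496]
eef_rot: [-3.141, 0.0, 1.294]
force: [0.0, 0.3, -0.8]
grip_width: 0.0379
grip_force: 0.0
```

```bash
python3 -c "
from h import *
go(.5497,.148,.0675,-15.9)"
```

```text
t 22.9 ee [0.5095 0.1399 0.1496] clos -15.88 q [ 0.2   0.27  1.61 -0.    1.26  0.48] F [ 0.   0.3 -0.8] w 0.03786714137101519
dp units [0.47 0.91 2.05] m [0.0188 0.0365 0.082 ] twist units 0.01 toolz [-0. -0. -1.]
```

>>> step_arm:
  deltas:
    - {"dp": [0.23, 0.46, 0], "twist": 0}
    - {"dp": [0.24, 0.45, 0], "twist": 0}
    - {"dp": [0, 0, 0.6], "twist": 0}
    - {"dp": [0, 0, 0.6], "twist": 0}
    - {"dp": [0, 0, 0.4], "twist": 0}
    - {"dp": [0, 0, 0.3], "twist": 0}
    - {"dp": [0, 0, 0.15], "twist": 0}
    - {"dp": [0, 0, 0], "twist": 0}
    - {"dp": [0, 0, 0], "twist": 0}

```text
time_s: 23.8
ee_pos: [0.5495, 0.149, 0.0685]
eef_rot: [3.141, -0.0, 1.294]
force: [-0.2, -0.2, 0.1]
grip_width: 0.0378
grip_force: 0.0
```

>>> step_arm:
  deltas:
    - {"dp": [0, 0, 0], "twist": 0}
    - {"dp": [0, 0, 0], "twist": 0}
    - {"dp": [0, 0, 0], "twist": 0}
    - {"dp": [0, 0, 0], "twist": 0}
  gripper: -1
  squeeze: 15

```text
time_s: 24.2
ee_pos: [0.5493, 0.1491, 0.0683]
eef_rot: [3.141, -0.0, 1.294]
force: [-0.1, -0.1, 2.0]
grip_width: 0.0205
grip_force: 13.9
```

```bash
python3 look.py pics/w10.png
```

```text
t 24.2 ee [0.5493 0.1491 0.0683] clos -15.83 q [0.2  0.44 1.58 0.   1.12 0.48] F [-0.1 -0.1  2. ] w 0.02053855116610802
dp units [-0.04 -0.32 -2.04] m [-0.0016 -0.0127 -0.0818] twist units 15.62 toolz [ 0.001  0.    -1.   ]
top 5275 0.037608492965573 ((3.2677955627441406, 2.0566749572753906), (59.26708221435547, 40.706905364990234), 27.00387191772461)
white 1382 [0.0138 0.0088 0.04  ]
skirt 1800 [0.0164 0.0015 0.007 ]
face n -7.466373055149986e-05
module top 248 [[-0.0225 -0.0866  0.0319]
 [-0.018  -0.0829  0.0429]
 [-0.0127 -0.0814  0.0464]]
```

>>> step_arm:
  deltas:
    - {"dp": [0, 0, 0], "twist": 0.8}
    - {"dp": [0, 0, 0], "twist": 0.8}
    - {"dp": [0, 0, 0], "twist": 0.8}
    - {"dp": [0, 0, 0], "twist": 0.8}
    - {"dp": [0, 0, 0], "twist": 0.8}
    - {"dp": [0, 0, 0], "twist": 0.8}
  squeeze: 20

```text
time_s: 24.85
ee_pos: [0.5486, 0.1489, 0.0686]
eef_rot: [-3.141, 0.001, 0.957]
force: [-8.7, -2.2, 11.2]
grip_width: 0.0189
grip_force: 20.0
```

>>> step_arm:
  deltas:
    - {"dp": [0, 0, 0], "twist": 0.8}
    - {"dp": [0, 0, 0], "twist": 0.8}
    - {"dp": [0, 0, 0], "twist": 0.8}
    - {"dp": [0, 0, 0], "twist": 0.8}
    - {"dp": [0, 0, 0], "twist": 0.8}
    - {"dp": [0, 0, 0], "twist": 0.8}

```text
time_s: 25.45
ee_pos: [0.5486, 0.1494, 0.0684]
eef_rot: [-3.141, 0.0, 0.622]
force: [-8.0, 2.2, 9.2]
grip_width: 0.0174
grip_force: 19.7
```

```bash
python3 look.py pics/w11.png
```

```text
t 25.45 ee [0.5486 0.1494 0.0684] clos -54.35 q [0.2  0.44 1.58 0.   1.12 1.15] F [-8.   2.2  9.2] w 0.01741142508433604
dp units [-0.22 -0.21 -2.04] m [-0.0088 -0.0084 -0.0816] twist units 5.99 toolz [-0.001  0.    -1.   ]
top 4702 0.03766305352445063 ((1.302581787109375, 2.933103561401367), (56.16534423828125, 38.454010009765625), 2.3701417446136475)
white 435 [0.0165 0.0073 0.0372]
skirt 2532 [ 0.0093 -0.0007  0.0069]
face n -0.00016191570488088846
module top 4172 [[-0.0202 -0.1552  0.0304]
 [ 0.003  -0.1283  0.046 ]
 [ 0.02   -0.0824  0.0471]]
```

View pics/w11.png

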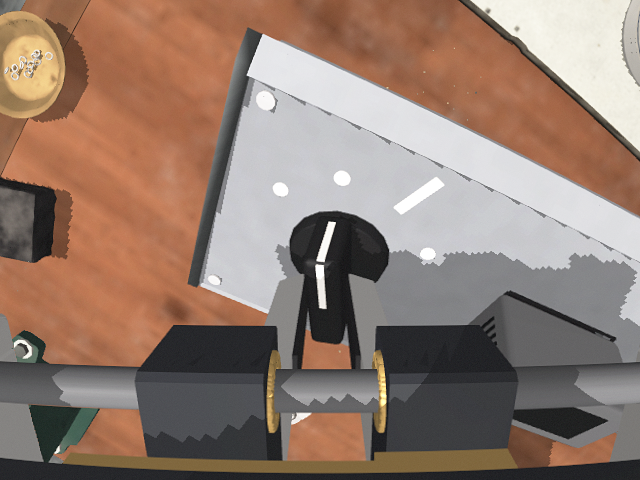

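>>> step_arm:
  deltas:
    - {"dp": [0, 0, 0], "twist": 0.9}
    - {"dp": [0, 0, 0], "twist": 0.9}
    - {"dp": [0, 0, 0], "twist": 0.9}
    - {"dp": [0, 0, 0], "twist": 0.9}
    - {"dp": [0, 0, 0], "twist": 0.9}
    - {"dp": [0, 0, 0], "twist": 0.9}

```text
time_s: 26.1
ee_pos: [0.5488, 0.1495, 0.0682]
eef_rot: [-3.141, 0.0, 0.245]
force: [-3.8, 2.9, 5.9]
grip_width: 0.0158
grip_force: 19.9
```

>>> step_arm:
  deltas:
    - {"dp": [0, 0, 0], "twist": 0.9}
    - {"dp": [0, 0, 0], "twist": 0.9}
    - {"dp": [0, 0, 0], "twist": 0.9}
    - {"dp": [0, 0, 0], "twist": 0.9}
    - {"dp": [0, 0, 0], "twist": 0.9}
    - {"dp": [0, 0, 0], "twist": 0.9}
    - {"dp": [0, 0, 0], "twist": 0.9}
    - {"dp": [0, 0, 0], "twist": 0}
    - {"dp": [0, 0, 0], "twist": 0}

```text
time_s: 27.0
ee_pos: [0.5488, 0.1497, 0.0685]
eef_rot: [-3.141, 0.001, -0.192]
force: [-6.0, 2.4, 8.4]
grip_width: 0.0174
grip_force: 21.6
```

>>> step_arm:
  deltas:
    - {"dp": [0, 0, 0], "twist": 0}
    - {"dp": [0, 0, 0], "twist": 0}
    - {"dp": [0, 0, 0], "twist": 0}
    - {"dp": [0, 0, -0.5], "twist": 0}
    - {"dp": [0, 0, -0.8], "twist": 0}
    - {"dp": [0, 0, -1], "twist": 0}
    - {"dp": [-0.7, 0, -0.5], "twist": 0}
    - {"dp": [-0.5, 0, 0], "twist": 0}
    - {"dp": [0, 0, 0], "twist": 0}
    - {"dp": [0, 0, 0], "twist": 0}
  gripper: -0.2

```text
time_s: 28.0
ee_pos: [0.5022, 0.1581, 0.1798]
eef_rot: [3.142, -0.0, -0.192]
force: [0.2, 0.3, -0.3]
grip_width: 0.0378
grip_force: 0.0
```

```bash
python3 look.py pics/w12.png
```

```text
t 28.0 ee [0.5022 0.1581 0.1798] clos -101.02 q [ 0.24  0.24  1.58 -0.    1.32  2.  ] F [ 0.2  0.3 -0.3] w 0.03775529670843687
dp units [0.88 0.01 0.74] m [0.0352 0.0004 0.0298] twist units -5.68 toolz [ 0. -0. -1.]
top 1713 0.03750079552165695 ((0.6505966186523438, -0.26719093322753906), (15.707832336425781, 56.28014373779297), 70.97915649414062)
white 226 [ 0.0125 -0.0049  0.0376]
skirt 1544 [0.0045 0.0024 0.0069]
face n -0.00013329769528099933
module top 7693 [[-0.0208 -0.1562  0.0309]
 [ 0.0057 -0.1174  0.0457]
 [ 0.02   -0.0823  0.0475]]
```

View pics/w12.png

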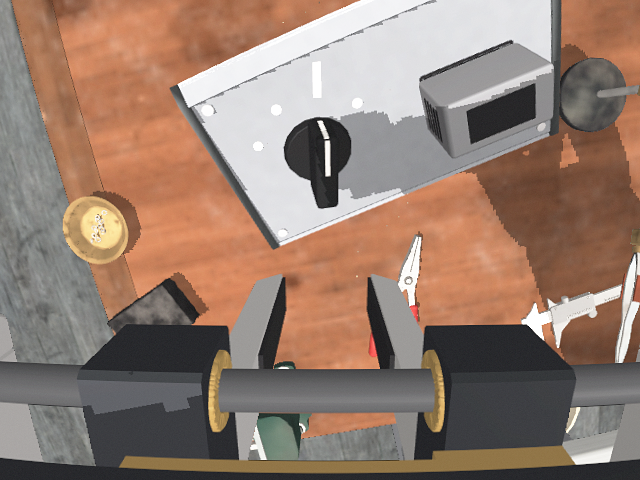

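The picture shows the knob's pointer (320,135) aimed at the long mark (317,80), the module seated on the face at (490,95), and the gripper clear of everything. The measured knob angle is 0.33 rad, and the cap top is 46 mm above the face, which means the module is fully home.

```bash
python3 -c "
from station import ctrl
print(ctrl.hand_in())"
```

```text
the job is handed in; nothing more can be done
None
```

I plugged the oblong module fully home and turned the selector to about 0.33 rad (long mark 0.35). I never touched the spare, let go with the gripper clear, and handed the job in at about 28 s; no verdict came back.

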